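# Put the red sharpening stone away under its cover

## Task

Put the red-banded sharpening stone back in its own pocket of the dark wooden tray, the one with the red label, lying flat and fully home; then fit its wooden cover with the red grip squarely over it, fully down. Set both down rather than dropping them, and leave the yellow and blue stones, the blue cover and the mallet where they are.

Things in the scene. Friction and masses are not known exactly. Their poses are not given: they have to be found in the camera images.
- red_stone: loose grey sharpening stone with two red bands across it, 100 (x) x 46 (y) x 32 mm high, 0.33 kg, lying flat on the table; origin at the centre of its underside, x along its length. It fits its pocket either way round
- red_cover: loose brown wooden cover, lying right way up: upside-down shallow box 116 (x) x 62 (y) x 18 high, hollow below (108 x 54, 10 deep: 4 mm play round the stone), red grip bar 60 (x) x 18 (y) x 30 high on top (48 overall), 0.12 kg; origin at the centre of its underside (skirt's lower edge). Fully down, its origin is 22 mm above the stone's; fits either way round
- tray: fixed dark wooden tray, 167 (x) x 274 (y) x 18 high, with three pockets side by side along its y at -95, 0 and +95 mm, each 110 (x) x 56 (y), 10 deep (floor 8 mm above the table, rim 18 mm), 39 mm of wood between them; origin on the table under the centre of the middle pocket, x along the pockets' length, pointing away from the label ledge
- red_pocket (a point): centre of the floor of the pocket with the red label, 8 mm above the table; axes as the tray's, x along the pocket's length
- red_label: red plate 26 (x) x 46 (y) x 5 on the tray's ledge, at the -x end of the pocket it marks; origin at the centre of its underside, 78 mm to -x of the pocket's centre. Which pocket bears which label changes
- yellow_stone: like the red stone but with yellow bands, in use on top of the big fixed dark grey inkstone (wavy outline about 250 (x) x 360 (y) x 35 high, on the far left of the table; the stone lies on its middle or right part); to be left there, so the yellow-labelled pocket stays empty
- blue_stone: like the red stone but with blue bands, stored in the blue-labelled pocket under its cover; to be left alone
- blue_cover: like the red cover but with a blue grip bar, fitted on the blue stone; to be left alone
- mallet: loose wooden mallet lying beyond the tray, head 60 x 110 x 60 high, with a round handle reaching out 130 mm to -y; origin at the centre of the head's underside; to be left alone

How it is judged:
On the way, in this order (a step that is already met when the one before it is completed fails the run):
1. the red stone lies fully home in the red-labelled pocket, its cover still off (centres more than 80 mm apart) (x of red_stone in the frame of red_pocket between -0.008 and 0.008 m and y of red_stone in the frame of red_pocket between -0.008 and 0.008 m and z of red_stone in the frame of red_pocket between -0.004 and 0.004 m and angle between red_stone's own z axis and vertical below 0.08 rad and angle between the x axis of red_stone and the x axis of red_pocket, either way round below 0.2 rad and horizontal distance between red_cover and red_stone above 0.08 m), for 0.2 s.
2. the red cover is fitted fully down over the red stone, which is still home (x of red_stone in the frame of red_pocket between -0.008 and 0.008 m and y of red_stone in the frame of red_pocket between -0.008 and 0.008 m and z of red_stone in the frame of red_pocket between -0.004 and 0.004 m and angle between each of red_stone, red_cover's own z axis and vertical below 0.08 rad and angle between the x axis of red_stone and the x axis of red_pocket, either way round below 0.2 rad and x of red_cover in the frame of red_stone between -0.008 and 0.008 m and y of red_cover in the frame of red_stone between -0.008 and 0.008 m and z of red_cover in the frame of red_stone between 0.017 and 0.026 m and angle between the x axis of red_cover and the x axis of red_stone, either way round below 0.2 rad), for 0.2 s.
At the end, for the whole second after the job is handed in: Red stone flat in the red-labelled pocket (8 mm in x and y, 4 mm in height, 0.2 rad either way round, tilt under 0.08) and its cover down on it (8 mm in x and y, origin 17 to 26 mm above the stone's, 0.2 rad, tilt under 0.08), both at rest (all of step 2 and linear speed of each of red_stone, red_cover below 0.02 m/s); the robot touches nothing.
It fails at once if a yellow or blue stone or the blue cover is moved by more than 15 mm, or the mallet by more than 25 mm (distance of any of yellow_stone, blue_stone, blue_cover from where it was at the start of the episode above 0.015 m or distance of mallet from where it was at the start of the episode above 0.025 m).
It fails at once if the red stone is dropped: out of the fingers with its underside more than 60 mm above the table (contact force between the fingers and red_stone below 0.05 N and height (world z) of red_stone above 0.06 m).
It fails at once if the red cover is dropped: out of the fingers with its underside more than 80 mm above the table (contact force between the fingers and red_cover below 0.05 N and height (world z) of red_cover above 0.08 m).
It also fails if it takes over 56 s, if anything falls off the work surface, if the arm or the gripper's body presses on something with over 40 N, if the wrist force passes 120 N, or if a joint passes its speed limit or range.

## Robot

A 7-joint arm with a two-finger parallel gripper is mounted at the origin on the work surface. World frame = base frame: x ahead of the robot, y to its left, z up, the work surface at z = 0. Lengths are in m, angles in rad, forces in N, time in s.
With the tool pointing down it reaches from about 0.35 to 0.9 m from the base axis. Payload 7.2 kg.
Tool frame: the origin (TCP) lies between the finger pads; the fingertips stand 17 mm ahead of it and the grasp point (between the pads) lies 2 mm behind it (tcp_to_tips is the distance from the TCP to the fingertips, in m); z points along the fingers, y is the line along which they close (so a half turn about z gives the same grasp; the last joint's range is limited). The gripper opens to 88 mm and grips with 3 to 60 N. Pads are 20 mm wide; open, the fingers measure 115 mm over their backs; the gripper's body (75 mm by 178 mm) begins 61 mm behind the grasp point.
Start: joints at [1.228, 0.411, -0.013, 1.596, 0.006, 1.134, -0.082], TCP at [0.17, -0.602, 0.24] pointing down, gripper open.
Joint ranges: [-2.95, 2.95], [-0.29, 1.99], [-1.47, 1.44], [0.14, 2.54], [-1.03, 4.17], [0.13, 1.85], [-2.86, 2.86]. Speed limits (rad/s): [2.39, 2.39, 3.01, 3.01, 3.14, 3.14, 3.14].

## Interface

Orientations are given as a 3x3 rotation matrix whose columns are the frame's x, y, z axes.
In Python, from workcell import state, camera, sign_off, tcp_to_tips gives the robot as it stands. The module is installed in compiled form; this text tells all that it offers.
- The arm moves only by the tool move_arm, never from a script. Its argument "deltas" is a list of rows, each a list of 5 numbers: the closure, from -1 (fully open) to 1 (shut), then the shift along the tool's x, y, z in cm, then the turn about the tool's z in rad. A call has 1 to 5 rows; each row is the pose to reach, as a shift and turn from the pose commanded when the call began, along the tool's axes at that moment; what a row does not reach only later rows make up. A row lasts 1/10 s, in which the tool goes at most 50 mm and 8.59 degrees, less where a joint would pass 70% of its speed; a pose out of reach is approached as far as the arm can. A call with a gripper value outside its range is refused whole. The fingers move at their own pace and stop on an object; "force" is the grip in N (left out, the last holds). Time passes only in rows, so rows that repeat a pose let the fingers close. It gives the time, the measured TCP pose, the force, the opening and the grip force at its end, in the units of the state.
- state(): the state, without advancing time (a new reading comes with each control period).
- camera(name): name is "scene" or "top" or "wrist"; returns a dict with "image" (420x560x3 uint8, blue, green, red), "K" (3x3 intrinsics, pixels), "k1" (the pictures are not rectified: a ray, as slopes to the right and down, at radius r is drawn at 1 + k1 r^2 times it, then the intrinsics apply), "world_from_camera" (4x4, takes a point from camera to world coordinates). Camera axes: x right, y down, z forward; pixel columns grow to the right and rows downward; lengths in m; the calibration is good to about 2 mm. A picture is of the moment at which its call begins. There is no depth.
- sign_off(): hands the job in; it is judged then, once.
The state is a dict: "t": time; "qpos": joint angles; "joint_velocities": joint speeds; "joint_torque": joint torques, N m; "position": TCP position; "eef_rot": TCP orientation; "wrist_force": force on the tool from outside, world axes, zero at the start; "ft_torque": the same for the moment, N m; "finger_gap": finger opening in m; "gripper_force": force on a finger pad.
Only numpy, scipy, OpenCV 4.12 (cv2) and the standard library are available. Lean on these libraries where they do the work, as an engineer would, in place of code of your own. Each camera call takes 0.05 s, during which the arm holds its last target. There are 200 camera calls.

## Working session

There is one attempt and no reset: what is moved stays moved. The work goes in short steps, Python scripts to look and compute and a tool call to move; the robot and the scene stay as the last step left them, time stands still between calls to the robot, and variables do not carry over. Pictures are saved under pics/ and viewed, at most 10 in all, crops included, and the job is handed in when it is done.

Besides the shell and the picture viewer there is one more tool, called after ">>>" in YAML: its name, and indented under it one key for each argument. move_arm: Moves the arm, as the interface text tells. Its arguments: {"type":"object","properties":{"deltas":{"type":"array"},"force":{"type":"number"}},"required":["deltas"]}

```bash
mkdir -p pics; cat > h.py <<'E'
import numpy as np, cv2
from workcell import state, camera, sign_off, tcp_to_tips
def rays(c,px):
    px=np.asarray(px,float).reshape(-1,1,2)
    K=c["K"]; k1=c["k1"]
    u=cv2.undistortPoints(px,np.array(K,float),np.array([k1,0,0,0,0.]))[:,0]
    T=np.array(c["world_from_camera"]); d=np.c_[u,np.ones(len(u))]@T[:3,:3].T
    return T[:3,3],d
def onplane(c,px,z):
    o,d=rays(c,px); return o+d*((z-o[2])/d[:,2])[:,None]
def mask(im,name):
    h=cv2.cvtColor(im,cv2.COLOR_BGR2HSV)
    H,S,V=cv2.split(h)
    s=(S>130)&(V>70)
    r={"red":((H<7)|(H>172))&s,"yellow":(H>20)&(H<35)&s,"blue":(H>100)&(H<130)&s}[name]
    return cv2.morphologyEx(r.astype(np.uint8),cv2.MORPH_OPEN,np.ones((2,2)))
def blobs(c,name,amin=15):
    n,l,st,ce=cv2.connectedComponentsWithStats(mask(c["image"],name))
    out=[]
    for i in range(1,n):
        if st[i,4]>=amin:
            cn=cv2.findContours((l==i).astype(np.uint8),cv2.RETR_EXTERNAL,cv2.CHAIN_APPROX_NONE)[0][0]
            out.append((ce[i],st[i,4],cv2.boxPoints(cv2.minAreaRect(cn))))
    return out
E
python3 - <<'E'
from h import *
print(state(),tcp_to_tips)
for n in ("top","scene"):
    c=camera(n); cv2.imwrite(f"pics/{n}0.png",c["image"]); print(n,c["K"],c["k1"],c["world_from_camera"])
    for col in ("red","yellow","blue"):
        for ce,a,b in blobs(c,col): print(col,ce.round(1),a,b.round(0).tolist())
E
```

```text
{'t': 0.0, 'qpos': array([ 1.22781006,  0.41187933, -0.01271126,  1.59703476,  0.00557699,
        1.13429556, -0.0822334 ]), 'joint_velocities': array([-0.00071057, -0.00077595, -0.00072174, -0.00012812,  0.00134569,
       -0.00185   ,  0.00100794]), 'joint_torque': array([-3.71248298e-04, -5.87949729e+01,  6.40906077e-01, -2.91068834e+01,
       -5.39283094e-02,  1.83688395e-02,  1.70431936e-04]), 'position': array([ 0.1694269 , -0.60110321,  0.23882567]), 'eef_rot': array([[ 9.62488411e-01,  2.71322302e-01, -5.16744357e-04],
       [ 2.71322778e-01, -9.62487254e-01,  1.49496869e-03],
       [-9.17415122e-05, -1.57909455e-03, -9.99998749e-01]]), 'wrist_force': array([-0.06823149, -0.69235394,  0.44083126]), 'ft_torque': array([ 0.03245831,  0.02181968, -0.00972878]), 'gripper_force': 0.0, 'finger_gap': 0.0879920618043336} 0.017
top [[539.58924163   0.         282.39150471]
 [  0.         539.58924163 208.30973504]
 [  0.           0.           1.        ]] -0.11243802958912692 [[-1.49965229e-02 -9.89674591e-01  1.42545813e-01  4.35531413e-01]
 [-9.99887545e-01  1.48373693e-02 -2.1
[... 1489 characters left out ...]
0]]
red [433.4 221.4] 273 [[427.0, 235.0], [430.0, 207.0], [440.0, 208.0], [437.0, 236.0]]
red [342.9 222. ] 125 [[332.0, 214.0], [340.0, 209.0], [354.0, 229.0], [346.0, 234.0]]
yellow [243.1 168.2] 135 [[233.0, 170.0], [235.0, 162.0], [253.0, 166.0], [251.0, 174.0]]
yellow [346.3 273.3] 202 [[336.0, 262.0], [346.0, 258.0], [357.0, 285.0], [347.0, 289.0]]
yellow [311.9 285.3] 211 [[302.0, 273.0], [311.0, 270.0], [322.0, 298.0], [313.0, 301.0]]
blue [545.8   6.3] 258 [[533.0, 0.0], [556.0, 0.0], [556.0, 17.0], [533.0, 17.0]]
blue [532.6  16.4] 262 [[516.0, 14.0], [527.0, 3.0], [549.0, 22.0], [537.0, 34.0]]
blue [189.  163.9] 157 [[179.0, 173.0], [190.0, 150.0], [199.0, 154.0], [187.0, 177.0]]
```

View pics/top0.png

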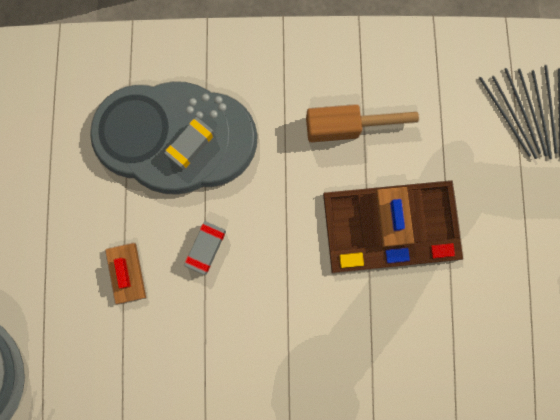

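```bash
cat >> h.py <<'E'
def stone(c,bs,z=.032):
    # bs: two band blobs; returns centre and yaw of x axis
    p=onplane(c,[b[0] for b in bs],z); d=p[1]-p[0]
    return p.mean(0)[:2],np.arctan2(d[1],d[0]),np.linalg.norm(d)
E
python3 - <<'E'
from h import *
c=camera("top")
r=blobs(c,"red"); y=blobs(c,"yellow"); b=blobs(c,"blue")
print("stone",stone(c,[r[0],r[2]]))
for n,bl,z in (("redlabel",r[1],.023),("bluelabel",b[1],.023),("yellabel",y[2],.023),("redgrip",r[3],.048),("bluegrip",b[0],.070)):
    P=onplane(c,bl[2],z)[:,:2]; e=np.diff(P,axis=0)
    L=np.linalg.norm(e,axis=1); 
    print(n,onplane(c,[bl[0]],z)[0].round(4),"edges",L.round(3),"ang",np.degrees(np.arctan2(e[:,1],e[:,0])).round(1))
E
```

```text
stone (array([0.51243088, 0.16025077]), np.float64(2.7108182977040034), np.float64(0.07166568496015988))
redlabel [ 0.4994 -0.326   0.023 ] edges [0.049 0.028 0.049] ang [ -85.5 -177.3   94.3]
bluelabel [ 0.4916 -0.2311  0.023 ] edges [0.046 0.027 0.046] ang [ -86.4 -177.7   93.6]
yellabel [ 0.4838 -0.1369  0.023 ] edges [0.048 0.028 0.048] ang [ -84.7 -175.5   95.2]
redgrip [0.4631 0.3247 0.048 ] edges [0.025 0.06  0.025] ang [ -80.  -168.2  100.1]
bluegrip [ 0.5692 -0.2244  0.07  ] edges [0.021 0.059 0.021] ang [ -83.7 -175.5   96.1]
```

The top view shows the red stone at about px (205,248), its cover at (125,273), and the red label at (443,251). The red pocket is therefore the tray's right-hand one. The label spacing is about 95 mm and the blue grip sits 78 mm from its label, so the tray geometry checks out: yaw about 4.7°, red pocket at about (0.577, -0.320).

>>> move_arm:
  deltas:
    - [-1, 53.6, -64, 0, 0]
    - [-1, 53.6, -64, 0, 0]
    - [-1, 53.6, -64, 0, 0]
    - [-1, 53.6, -64, 0, 0]
    - [-1, 53.6, -64, 0, 0]
  force: 30

```text
t: 0.65
position: [0.2724, -0.3715, 0.2395]
eef_rot: [[0.962, 0.271, -0.0], [0.271, -0.962, -0.0], [-0.0, 0.0, -1.0]]
wrist_force: [1.5, 0.1, -0.3]
finger_gap: 0.0878
gripper_force: 0.0
```

```bash
cat >> h.py <<'E'
def cmd(x,y,z,yaw_deg):
    s=state(); R=s["eef_rot"]; d=R.T@(np.array([x,y,z])-s["position"])
    a=np.degrees(np.arctan2(R[1,0],R[0,0])); t=-(yaw_deg-a+180)%360-180 if 0 else -(((yaw_deg-a)+180)%360-180)
    print("t",round(s["t"],2),"pos",s["position"].round(4),"yaw",a.round(1),"-> cm",(d*100).round(2),"turn",np.radians(t).round(3),"q7",s["qpos"][6].round(2),"gap",round(s["finger_gap"],4))
E
python3 -c "
from h import *
cmd(.5124,.1603,.24,-24.7)"
```

```text
t 0.65 pos [ 0.2724 -0.3715  0.2395] yaw 15.7 -> cm [ 37.53 -44.68  -0.05] turn 0.706 q7 -0.49 gap 0.0878
```

>>> move_arm:
  deltas:
    - [-1, 37.5, -44.7, 0, 0]
    - [-1, 37.5, -44.7, 0, 0]
    - [-1, 37.5, -44.7, 0, 0]
    - [-1, 37.5, -44.7, 0, 0]
    - [-1, 37.5, -44.7, 0, 0]

```text
t: 1.15
position: [0.375, -0.1437, 0.2398]
eef_rot: [[0.963, 0.271, 0.001], [0.271, -0.963, -0.001], [0.0, 0.001, -1.0]]
wrist_force: [1.6, -0.5, -0.2]
finger_gap: 0.0877
gripper_force: 0.0
```

>>> move_arm:
  deltas:
    - [-1, 18, -22, 0, 0.15]
    - [-1, 18, -22, 0, 0.3]
    - [-1, 18, -22, 0, 0.45]
    - [-1, 18, -22, 0, 0.6]
    - [-1, 18, -22, 0, 0.7]

```text
t: 1.65
position: [0.4549, 0.0352, 0.2397]
eef_rot: [[0.949, -0.316, -0.0], [-0.316, -0.949, -0.001], [0.0, 0.001, -1.0]]
wrist_force: [-0.1, -0.3, -0.3]
finger_gap: 0.0876
gripper_force: 0.0
```

```bash
python3 -c "
from h import *
cmd(.5124,.1603,.2,-24.7)"
```

```text
t 1.65 pos [0.4549 0.0352 0.2397] yaw -18.4 -> cm [  1.51 -13.69   3.96] turn 0.11 q7 -2.17 gap 0.0876
```

>>> move_arm:
  deltas:
    - [-1, 1.5, -13.7, 2, 0.11]
    - [-1, 1.5, -13.7, 4, 0.11]
    - [-1, 1.5, -13.7, 4, 0.11]
    - [-1, 1.5, -13.7, 4, 0.11]
    - [-1, 1.5, -13.7, 4, 0.11]

```text
t: 2.15
position: [0.5108, 0.1602, 0.1986]
eef_rot: [[0.912, -0.411, -0.003], [-0.411, -0.912, -0.0], [-0.002, 0.001, -1.0]]
wrist_force: [0.1, -0.4, -0.1]
finger_gap: 0.0879
gripper_force: 0.0
```

```bash
python3 -c "
from h import *
c=camera('wrist'); cv2.imwrite('pics/w1.png',c['image'])
for b in blobs(c,'red',100): print(b[0].round(1),b[1],onplane(c,[b[0]],.032).round(4))
r=sorted(blobs(c,'red',100),key=lambda b:-b[1])[:2]
print(stone(c,r))
cmd(.5124,.1603,.03,-24.7)"
```

```text
[276.5 155.7] 854 [[0.5485 0.1537 0.032 ]]
[276.9 234.5] 714 [[0.4826 0.1836 0.032 ]]
[130.8 294.7] 641 [[0.4843 0.3406 0.032 ]]
(array([0.51551819, 0.16865221]), np.float64(2.7152831447294807), np.float64(0.07236742278671457))
t 2.2 pos [0.511  0.159  0.1992] yaw -24.4 -> cm [ 0.09 -0.2  16.92] turn 0.006 q7 -2.6 gap 0.0877
```

View pics/w1.png

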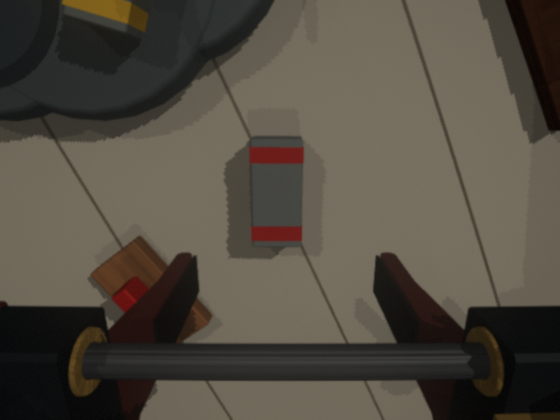

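The wrist view shows the stone upright in the frame, with its bands at px (276,156) and (277,234), and the cover at lower left. The wrist and top estimates differ by 8 mm, so I'll cross-check now that the arm has settled, and use the scene view too.

```bash
python3 -c "
from h import *
c=camera('wrist'); r=sorted(blobs(c,'red',100),key=lambda b:-b[1])[:2]
print('wrist',stone(c,r),[b[2].round(0).tolist() for b in r],np.array(c['world_from_camera']).round(3).tolist())
c=camera('scene'); 
for b in blobs(c,'red',60): print('scene',b[0].round(1),b[1],onplane(c,[b[0]],.032).round(4))
c=camera('top')
for b in blobs(c,'red',60): print('top',b[0].round(1),b[1],onplane(c,[b[0]],.032).round(4))
cmd(.5124,.1603,.03,-24.7)"
```

```text
wrist (array([0.5154578 , 0.16881186]), np.float64(2.715314627238835), np.float64(0.07221023082508546)) [[[249.0, 149.0], [302.0, 149.0], [302.0, 165.0], [249.0, 165.0]], [[251.0, 228.0], [301.0, 228.0], [301.0, 242.0], [251.0, 242.0]]] [[-0.414, -0.871, -0.267, 0.585], [-0.91, 0.396, 0.12, 0.127], [0.001, 0.293, -0.956, 0.344], [0.0, 0.0, 0.0, 1.0]]
scene [175.9 150.5] 153 [[ 0.5145 -0.3074  0.032 ]]
scene [366.2 207.3] 110 [[0.4914 0.1927 0.032 ]]
scene [433.4 221.2] 273 [[0.4669 0.3373 0.032 ]]
scene [342.7 221.9] 123 [[0.5564 0.1625 0.032 ]]
top [443.5 251.3] 321 [[ 0.4989 -0.3231  0.032 ]]
t 2.35 pos [0.5115 0.1579 0.2002] yaw -24.5 -> cm [-0.04 -0.27 17.02] turn 0.003 q7 -2.6 gap 0.0878
```

>>> move_arm:
  deltas:
    - [-1, 0, -0.9, 4, 0]
    - [-1, 0, -0.9, 8, 0]
    - [-1, 0, -0.9, 10, 0]
    - [-1, 0, -0.9, 10, 0]
    - [-1, 0, -0.9, 10, 0]

```text
t: 2.85
position: [0.5156, 0.167, 0.1006]
eef_rot: [[0.91, -0.414, 0.001], [-0.414, -0.91, -0.0], [0.001, -0.0, -1.0]]
wrist_force: [-0.8, -0.8, 0.4]
finger_gap: 0.0879
gripper_force: 0.0
```

```bash
python3 -c "
from h import *
c=camera('wrist'); cv2.imwrite('pics/w2.png',c['image']); r=sorted(blobs(c,'red',100),key=lambda b:-b[1])[:3]
print('wrist',stone(c,r[:2]),[b[2].round(0).tolist() for b in r],c['K'][0])
cmd(.515,.168,.02,-24.5)"
```

```text
wrist (array([0.51598083, 0.16818635]), np.float64(2.714971220258928), np.float64(0.07150894880346068)) [[[248.0, 170.0], [325.0, 170.0], [325.0, 192.0], [248.0, 192.0]], [[251.0, 278.0], [321.0, 278.0], [321.0, 297.0], [251.0, 297.0]]] [359.3628339    0.         285.70435711]
t 2.9 pos [0.516  0.1673 0.1012] yaw -24.5 -> cm [-0.14 -0.01  8.12] turn 0.001 q7 -2.7 gap 0.0881
```

View pics/w2.png

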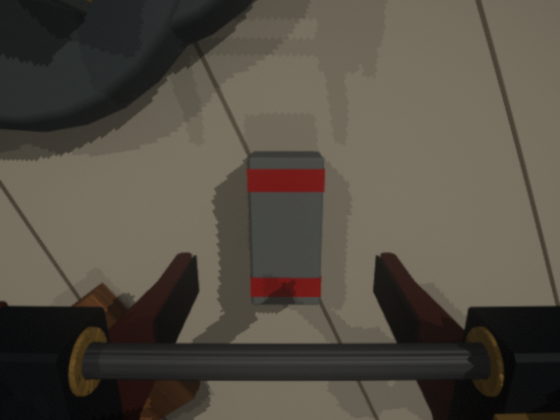

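Close up, the stone is at px (286,233), dead centre between the fingers, and both wrist looks agree on (0.516, 0.168). I'll descend and grip with the fingertips about 13 mm up, so they clear the rim later.

>>> move_arm:
  deltas:
    - [-1, -0.1, 0, 4, 0]
    - [-1, -0.1, 0, 6.5, 0]
    - [-1, -0.1, 0, 7.1, 0]
    - [-1, -0.1, 0, 7.1, 0]
    - [-0.2, -0.1, 0, 7.1, 0]
  force: 30

```text
t: 3.4
position: [0.5154, 0.1685, 0.0304]
eef_rot: [[0.911, -0.413, 0.002], [-0.413, -0.911, 0.001], [0.002, -0.001, -1.0]]
wrist_force: [-0.2, 0.8, -0.0]
finger_gap: 0.0829
gripper_force: 0.0
```

>>> move_arm:
  deltas:
    - [1, 0, 0, 0, 0]
    - [1, 0, 0, 0, 0]
    - [1, 0, 0, 0, 0]
    - [1, 0, 0, 0, 0]
    - [1, 0, 0, 0, 0]
  force: 30

```text
t: 3.9
position: [0.5142, 0.168, 0.0288]
eef_rot: [[0.911, -0.413, -0.0], [-0.413, -0.911, -0.0], [0.0, 0.0, -1.0]]
wrist_force: [-0.7, -0.3, 2.6]
finger_gap: 0.0459
gripper_force: 30.0
```

>>> move_arm:
  deltas:
    - [1, 0, 0, -2, 0]
    - [1, 0, 0, -5, 0]
    - [1, 0, 0, -9, 0]
    - [1, 0, 0, -13, 0]
    - [1, 0, 0, -15, 0]

```text
t: 4.4
position: [0.5148, 0.1686, 0.1814]
eef_rot: [[0.911, -0.413, 0.002], [-0.413, -0.911, 0.001], [0.002, -0.002, -1.0]]
wrist_force: [0.5, 0.4, -4.3]
finger_gap: 0.0461
gripper_force: 30.0
```

```bash
python3 -c "
from h import *
c=camera('wrist'); cv2.imwrite('pics/w3.png',c['image'])
s=state(); z=s['position'][2]+.032-.0288
r=sorted(blobs(c,'red',100),key=lambda b:-b[1])[:2]
S=stone(c,r,z); print(S, 'rel tool', s['eef_rot'].T@(np.r_[S[0],z]-s['position']),s['gripper_force'],[b[2].round(0).tolist() for b in r])
cmd(.5771,-.3196,.18,4.7)"
```

```text
Traceback (most recent call last):
  File "h.py", line 27, in stone
    p=onplane(c,[b[0] for b in bs],z); d=p[1]-p[0]
                                         ~^^^
IndexError: index 1 is out of bounds for axis 0 with size 1
```

```bash
python3 -c "
from h import *
c=camera('wrist')
s=state(); z=s['position'][2]+.032-.0288
for b in blobs(c,'red',40):
    P=onplane(c,np.r_[b[2],[b[0]]],z); print(b[1],b[2].round(0).tolist(),((P-s['position'])@s['eef_rot']*1000).round(1).tolist())
cmd(.5771,-.3196,.18,4.7)"
```

```text
3721 [[230.0, 228.0], [230.0, 196.0], [344.0, 196.0], [344.0, 228.0]] [[29.9, -25.8, -3.0], [43.8, -25.2, -3.0], [43.9, 21.9, -3.1], [29.9, 22.5, -3.2], [37.0, -1.7, -3.1]]
41 [[120.0, 303.0], [132.0, 301.0], [132.0, 306.0], [121.0, 308.0]] [[-6.6, -77.8, -3.0], [-5.7, -72.6, -3.0], [-8.0, -72.6, -3.0], [-8.9, -77.9, -3.0], [-7.5, -75.0, -3.0]]
t 4.5 pos [0.5154 0.1686 0.1811] yaw -24.4 -> cm [25.79 41.91  0.1 ] turn -0.508 q7 -2.63 gap 0.0457
```

>>> move_arm:
  deltas:
    - [1, 25.8, 41.9, 0, 0]
    - [1, 25.8, 41.9, 0, 0]
    - [1, 25.8, 41.9, 0, 0]
    - [1, 25.8, 41.9, 0, 0]
    - [1, 25.8, 41.9, 0, 0]

```text
t: 5.0
position: [0.5443, -0.082, 0.1765]
eef_rot: [[0.911, -0.413, -0.003], [-0.413, -0.911, -0.0], [-0.003, 0.001, -1.0]]
wrist_force: [0.3, -0.3, -3.2]
finger_gap: 0.0461
gripper_force: 30.0
```

```bash
python3 -c "
from h import *
cmd(.5771,-.3196,.18,4.7)"
```

```text
t 5.0 pos [ 0.5443 -0.082   0.1765] yaw -24.4 -> cm [12.8  20.28 -0.37] turn -0.508 q7 -2.13 gap 0.0461
```

>>> move_arm:
  deltas:
    - [1, 12.8, 20.3, 0, -0.1]
    - [1, 12.8, 20.3, 0, -0.21]
    - [1, 12.8, 20.3, 0, -0.32]
    - [1, 12.8, 20.3, 0, -0.43]
    - [1, 12.8, 20.3, 0, -0.51]

```text
t: 5.5
position: [0.5766, -0.3211, 0.1756]
eef_rot: [[0.996, 0.086, -0.004], [0.086, -0.996, 0.0], [-0.004, -0.001, -1.0]]
wrist_force: [0.8, -0.1, -4.5]
finger_gap: 0.0459
gripper_force: 30.0
```

>>> move_arm:
  deltas:
    - [1, 0, 0, 0, 0]
    - [1, 0, 0, 0, 0]
    - [1, 0, 0, 0, 0]

```text
t: 5.8
position: [0.5778, -0.3159, 0.1769]
eef_rot: [[0.996, 0.085, -0.002], [0.085, -0.996, 0.002], [-0.002, -0.002, -1.0]]
wrist_force: [-0.0, 1.3, -4.0]
finger_gap: 0.0461
gripper_force: 30.0
```

```bash
python3 -c "
from h import *
c=camera('wrist'); cv2.imwrite('pics/w4.png',c['image'])
for n in ('red','blue','yellow'):
  for b in blobs(c,n,100): print(n,b[1],b[2].round(0).tolist(),onplane(c,[b[0]],.023).round(4),onplane(c,[b[0]],.07).round(4))
cmd(.5771,-.3196,.18,4.7)"
```

```text
red 3759 [[229.0, 194.0], [344.0, 194.0], [344.0, 229.0], [229.0, 229.0]] [[ 0.5687 -0.3144  0.023 ]] [[ 0.5828 -0.3134  0.07  ]]
blue 1921 [[138.0, 172.0], [173.0, 172.0], [173.0, 254.0], [138.0, 254.0]] [[ 0.5602 -0.1997  0.023 ]] [[ 0.5757 -0.2167  0.07  ]]
blue 121 [[171.0, 188.0], [174.0, 188.0], [179.0, 241.0], [176.0, 241.0]] [[ 0.5574 -0.2188  0.023 ]] [[ 0.5734 -0.2328  0.07  ]]
blue 931 [[159.0, 273.0], [208.0, 273.0], [208.0, 292.0], [159.0, 292.0]] [[ 0.4928 -0.2251  0.023 ]] [[ 0.5189 -0.2381  0.07  ]]
yellow 1050 [[58.0, 265.0], [107.0, 265.0], [107.0, 291.0], [58.0, 291.0]] [[ 0.4881 -0.1313  0.023 ]] [[ 0.5149 -0.1591  0.07  ]]
t 5.85 pos [ 0.5782 -0.3156  0.1775] yaw 4.9 -> cm [-0.14  0.39 -0.25] turn 0.004 q7 -1.3 gap 0.0461
```

View pics/w4.png

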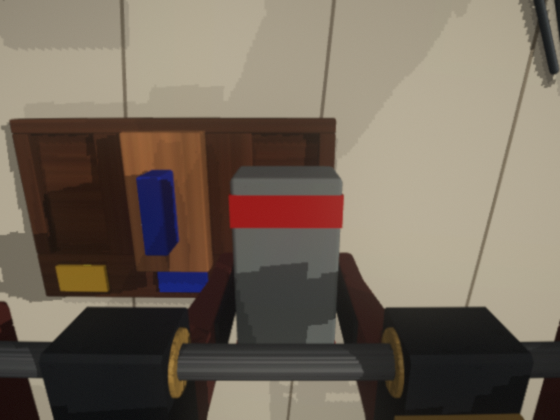

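The wrist view shows the held stone over the right-hand pocket, with the blue grip at px (156,213), the yellow label at (82,278) and the tray's far edge at row 120. The wrist and top views differ by a steady 5 mm or so in y, so I'll go lower and compare the stone and the tray within a single picture.

>>> move_arm:
  deltas:
    - [1, 0.1, 0.1, 3, 0]
    - [1, 0.1, 0.1, 6.5, 0]
    - [1, 0.1, 0.1, 9.5, 0]
    - [1, 0.1, 0.1, 11.3, 0]
    - [1, 0.1, 0.1, 11.3, 0]

```text
t: 6.35
position: [0.5777, -0.3162, 0.0627]
eef_rot: [[0.996, 0.086, -0.005], [0.086, -0.996, 0.002], [-0.005, -0.003, -1.0]]
wrist_force: [-0.5, 0.7, -3.7]
finger_gap: 0.0455
gripper_force: 30.0
```

>>> move_arm:
  deltas:
    - [1, 0, 0, 0, 0]
    - [1, 0, 0, 0, 0]

```text
t: 6.55
position: [0.5805, -0.3184, 0.0674]
eef_rot: [[0.996, 0.085, 0.002], [0.085, -0.996, -0.001], [0.002, 0.001, -1.0]]
wrist_force: [0.9, -0.4, -3.2]
finger_gap: 0.0459
gripper_force: 30.0
```

```bash
python3 -c "
from h import *
c=camera('wrist'); im=cv2.convertScaleAbs(c['image'],alpha=2.0,beta=20); cv2.imwrite('pics/w5.png',cv2.resize(im[60:320,100:460],None,fx=2,fy=2))
for n in ('red','blue','yellow'):
  for b in blobs(c,n,100): print(n,b[1],b[2].round(0).tolist(),onplane(c,[b[0]],.023).round(4),onplane(c,[b[0]],.07).round(4))
cmd(.579,-.3165,.0368,4.7)"
```

```text
red 3803 [[229.0, 195.0], [345.0, 195.0], [345.0, 229.0], [229.0, 229.0]] [[ 0.6046 -0.3151  0.023 ]] [[ 0.6185 -0.3138  0.07  ]]
blue 6095 [[22.0, 227.0], [97.0, 211.0], [122.0, 326.0], [47.0, 342.0]] [[ 0.5602 -0.1884  0.023 ]] [[ 0.5851 -0.2186  0.07  ]]
t 6.6 pos [ 0.5805 -0.3186  0.0675] yaw 4.8 -> cm [-0.14 -0.23  3.07] turn 0.003 q7 -1.36 gap 0.0455
```

View pics/w5.png

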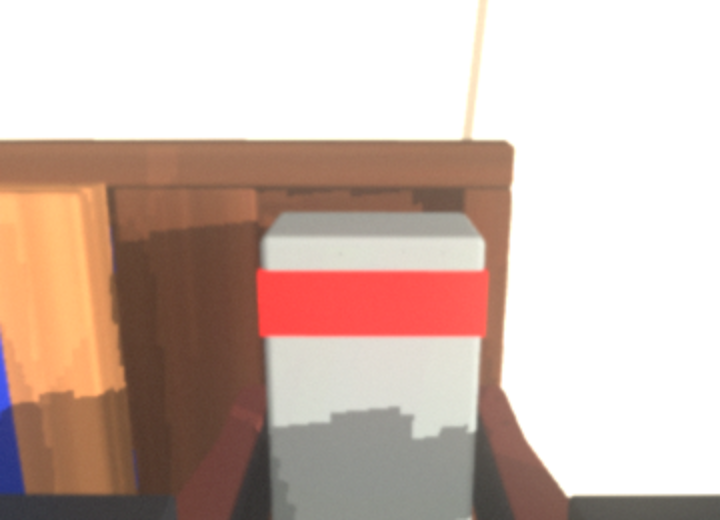

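The enlarged crop shows the pocket's far rim edge at crop row 187, spanning cols 257 to 465. The tray's outer corner is at (513,142), and the lower end edge of the held stone is at row 212, cols 277 to 468. I'll convert both to the same frame.

```bash
python3 -c "
from h import *
c=camera('wrist'); s=state(); print(s['position'])
f=lambda p,z:((onplane(c,[[100+a/2,60+b/2] for a,b in p],z)-s['position'])@s['eef_rot']*1000)[:,:2].round(1).tolist()
print('pocket edge L,R',f([(257,187),(465,187)],.018),'outer corner',f([(513,142),(0,142)],.018))
print('stone bottom L,R',f([(277,212),(468,212)],s['position'][2]-.0288),'stone top',f([(262,237),(484,237)],s['position'][2]+.0032))
"
```

```text
[ 0.58033735 -0.31877676  0.06742532]
pocket edge L,R [[55.7, -32.7], [55.6, 23.3]] outer corner [[67.5, 35.6], [67.9, -100.8]]
stone bottom L,R [[52.3, -24.8], [52.3, 21.6]] stone top [[52.5, -23.7], [52.5, 20.7]]
```

Pocket width reads 56.0 mm and stone width 46.4 mm, so the measurement is sound. The stone must go -3.5 mm in tool y and -1.5 mm in x. I'll correct that, then lower it gently.

>>> move_arm:
  deltas:
    - [1, -0.15, -0.35, 0, 0]
    - [1, -0.15, -0.35, 0, 0]
    - [1, -0.15, -0.35, 0.5, 0]
    - [1, -0.15, -0.35, 1, 0]
    - [1, -0.15, -0.35, 1.3, 0]

```text
t: 7.15
position: [0.5772, -0.3153, 0.0519]
eef_rot: [[0.996, 0.084, -0.001], [0.084, -0.996, 0.0], [-0.001, -0.0, -1.0]]
wrist_force: [0.3, -0.1, -3.7]
finger_gap: 0.0458
gripper_force: 30.0
```

```bash
python3 -c "
from h import *
cmd(.5788,-.3153,.0368,4.8); print(state()['wrist_force'])"
```

```text
t 7.15 pos [ 0.5772 -0.3153  0.0519] yaw 4.8 -> cm [0.16 0.02 1.51] turn 0.0 q7 -1.37 gap 0.0458
[ 0.27862234 -0.11350206 -3.68410228]
```

>>> move_arm:
  deltas:
    - [1, 0.1, 0, 0.4, 0]
    - [1, 0.1, 0, 0.8, 0]
    - [1, 0.1, 0, 1.1, 0]
    - [1, 0.1, 0, 1.3, 0]
    - [1, 0.1, 0, 1.5, 0]

```text
t: 7.65
position: [0.5786, -0.3152, 0.0376]
eef_rot: [[0.996, 0.084, -0.0], [0.084, -0.996, -0.0], [-0.0, 0.0, -1.0]]
wrist_force: [0.8, -0.0, -4.0]
finger_gap: 0.0456
gripper_force: 30.0
```

>>> move_arm:
  deltas:
    - [1, 0, 0, 0, 0]
    - [1, 0, 0, 0.05, 0]
    - [1, 0, 0, 0.05, 0]

```text
t: 7.95
position: [0.5787, -0.3152, 0.0374]
eef_rot: [[0.996, 0.084, 0.0], [0.084, -0.996, -0.0], [0.0, 0.0, -1.0]]
wrist_force: [0.7, -0.3, -4.1]
finger_gap: 0.0458
gripper_force: 30.0
```

>>> move_arm:
  deltas:
    - [1, 0, 0, 0.1, 0]
    - [1, 0, 0, 0.1, 0]
    - [1, 0, 0, 0.1, 0]

```text
t: 8.25
position: [0.5788, -0.3153, 0.0369]
eef_rot: [[0.996, 0.084, 0.0], [0.084, -0.996, -0.001], [0.0, 0.001, -1.0]]
wrist_force: [-2.1, 1.3, 3.5]
finger_gap: 0.0461
gripper_force: 30.0
```

The stone has touched down: the force reversed, at the expected floor height. Releasing.

>>> move_arm:
  deltas:
    - [-0.4, 0, 0, 0, 0]
    - [-0.4, 0, 0, 0, 0]
    - [-0.4, 0, 0, 0, 0]
    - [-0.4, 0, 0, 0, 0]
    - [-0.4, 0, 0, -0.5, 0]

```text
t: 8.75
position: [0.5781, -0.3151, 0.0407]
eef_rot: [[0.996, 0.084, -0.001], [0.084, -0.996, 0.0], [-0.001, -0.0, -1.0]]
wrist_force: [0.1, -0.1, -1.0]
finger_gap: 0.062
gripper_force: 0.0
```

>>> move_arm:
  deltas:
    - [-0.4, 0, 0, -3, 0]
    - [-0.4, 0, 0, -7, 0]
    - [-0.4, 0, 0, -11, 0]
    - [-0.4, 0, 0, -15, 0]
    - [-0.4, 0, 0, -16, 0]

```text
t: 9.25
position: [0.5808, -0.3157, 0.207]
eef_rot: [[0.996, 0.084, 0.007], [0.084, -0.996, -0.004], [0.006, 0.004, -1.0]]
wrist_force: [0.2, -0.5, 0.7]
finger_gap: 0.0614
gripper_force: 0.0
```

>>> move_arm:
  deltas:
    - [-0.4, 0, 0, 0, 0]
    - [-0.4, 0, 0, 0, 0]

```text
t: 9.45
position: [0.578, -0.3151, 0.2001]
eef_rot: [[0.996, 0.084, -0.002], [0.084, -0.996, 0.0], [-0.002, -0.0, -1.0]]
wrist_force: [-0.8, 0.0, -0.8]
finger_gap: 0.0617
gripper_force: 0.0
```

```bash
python3 -c "
from h import *
c=camera('wrist'); cv2.imwrite('pics/w6.png',c['image'])
for b in blobs(c,'red',100): print(b[1],b[2].round(0).tolist(),onplane(c,[b[0]],.04).round(4),onplane(c,[b[0]],.023).round(4))
r=blobs(c,'red',100); print(stone(c,r[:2],.04))
cmd(.466,.330,.2,11.8)"
```

```text
939 [[259.0, 164.0], [259.0, 148.0], [315.0, 148.0], [315.0, 164.0]] [[ 0.6162 -0.3109  0.04  ]] [[ 0.6139 -0.3111  0.023 ]]
794 [[261.0, 229.0], [313.0, 229.0], [313.0, 243.0], [261.0, 243.0]] [[ 0.5446 -0.3172  0.04  ]] [[ 0.5383 -0.3178  0.023 ]]
1271 [[263.0, 257.0], [310.0, 257.0], [310.0, 283.0], [263.0, 283.0]] [[ 0.5111 -0.3195  0.04  ]] [[ 0.5029 -0.3202  0.023 ]]
(array([ 0.58043661, -0.31403999]), np.float64(-3.053443754054365), np.float64(0.07190015064806057))
t 9.5 pos [ 0.5777 -0.315   0.1994] yaw 4.8 -> cm [-5.710e+00 -6.521e+01  2.000e-02] turn -0.122 q7 -1.29 gap 0.0613
```

View pics/w6.png

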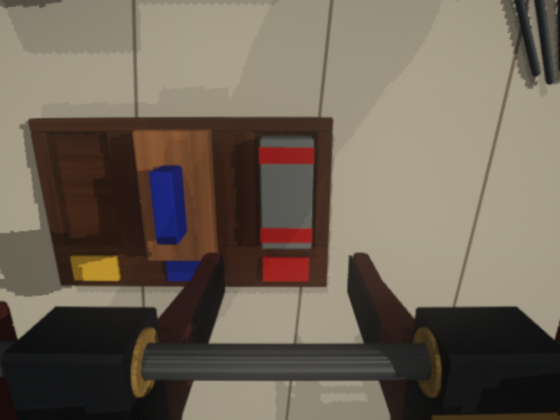

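The stone lies in the right-hand pocket, with bands at px (287,156) and (287,236) and the label in line below at (286,270). The label check gives a pocket centre of (0.5806, -0.3137) against the stone at (0.5804, -0.3140), so it is home. Next, the cover.

>>> move_arm:
  deltas:
    - [-0.4, -5.7, -65.2, 0, 0]
    - [-0.4, -5.7, -65.2, 0, 0]
    - [-0.4, -5.7, -65.2, 0, 0]
    - [-0.4, -5.7, -65.2, 0, 0]
    - [-0.4, -5.7, -65.2, 0, 0]

```text
t: 10.0
position: [0.5344, -0.0671, 0.1994]
eef_rot: [[0.996, 0.084, -0.003], [0.084, -0.996, 0.0], [-0.003, -0.001, -1.0]]
wrist_force: [1.6, 0.6, -0.8]
finger_gap: 0.0614
gripper_force: 0.0
```

>>> move_arm:
  deltas:
    - [-0.4, -3.5, -40.2, 0, 0]
    - [-0.4, -3.5, -40.2, 0, 0]
    - [-0.4, -3.5, -40.2, 0, 0]
    - [-0.4, -3.5, -40.2, 0, 0]
    - [-0.4, -3.5, -40.2, 0, -0.12]

```text
t: 10.5
position: [0.492, 0.1789, 0.1997]
eef_rot: [[0.979, 0.203, -0.002], [0.203, -0.979, -0.001], [-0.003, 0.001, -1.0]]
wrist_force: [1.8, -0.0, 0.2]
finger_gap: 0.0616
gripper_force: 0.0
```

```bash
python3 -c "
from h import *
cmd(.466,.33,.2,11.8)"
```

```text
t 10.5 pos [0.492  0.1789 0.1997] yaw 11.7 -> cm [  0.52 -15.33  -0.04] turn -0.001 q7 -2.07 gap 0.0616
```

>>> move_arm:
  deltas:
    - [-0.4, 0.5, -15.3, 0, 0]
    - [-0.4, 0.5, -15.3, 0, 0]
    - [-0.4, 0.5, -15.3, 0, 0]
    - [-0.4, 0.5, -15.3, 1.5, 0]
    - [-0.4, 0.5, -15.3, 2, 0]

```text
t: 11.0
position: [0.4653, 0.3291, 0.1782]
eef_rot: [[0.978, 0.206, -0.004], [0.206, -0.978, -0.002], [-0.005, 0.001, -1.0]]
wrist_force: [-0.8, -0.6, -0.2]
finger_gap: 0.0614
gripper_force: 0.0
```

>>> move_arm:
  deltas:
    - [-0.4, 0, 0, 0, 0]
    - [-0.4, 0, 0, 0, 0]

```text
t: 11.2
position: [0.468, 0.3264, 0.1805]
eef_rot: [[0.98, 0.2, -0.001], [0.2, -0.98, -0.002], [-0.001, 0.001, -1.0]]
wrist_force: [-0.0, 0.1, 0.4]
finger_gap: 0.0612
gripper_force: 0.0
```

```bash
python3 -c "
from h import *
c=camera('wrist'); cv2.imwrite('pics/w7.png',c['image'])
for b in blobs(c,'red',100): print(b[1],b[2].round(0).tolist(),onplane(c,b[2],.048).round(4).tolist(),onplane(c,[b[0]],.048).round(4))
cmd(.466,.330,.07,11.8)"
```

```text
1581 [[266.0, 169.0], [288.0, 169.0], [288.0, 243.0], [266.0, 243.0]] [[0.4967, 0.3494, 0.048], [0.5001, 0.3327, 0.048], [0.4397, 0.3203, 0.048], [0.4361, 0.3381, 0.048]] [[0.468  0.3347 0.048 ]]
t 11.25 pos [0.4682 0.3267 0.181 ] yaw 11.5 -> cm [-0.14 -0.38 11.1 ] turn -0.004 q7 -2.38 gap 0.0616
```

View pics/w7.png

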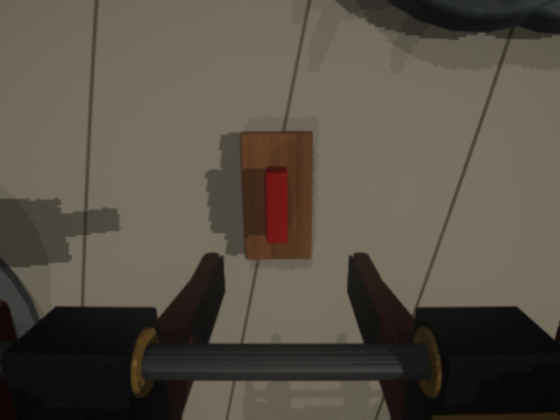

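The wrist view shows the cover at px (278,195), with its red grip at (277,206) aligned with the tool's x. The grip centre is about (0.4675, 0.333) once the small lateral bias is removed, and its 17 to 18 mm width checks.

>>> move_arm:
  deltas:
    - [-0.4, 0.05, -0.6, 4, 0]
    - [-0.4, 0.05, -0.6, 8, 0]
    - [-0.4, 0.05, -0.6, 11.5, 0]
    - [-0.4, 0.05, -0.6, 13, 0]
    - [-0.4, 0.05, -0.6, 13.8, 0]

```text
t: 11.75
position: [0.4668, 0.3333, 0.0424]
eef_rot: [[0.98, 0.201, -0.001], [0.201, -0.98, -0.001], [-0.001, 0.001, -1.0]]
wrist_force: [0.2, 0.0, 0.3]
finger_gap: 0.0612
gripper_force: 0.0
```

>>> move_arm:
  deltas:
    - [-0.4, 0, 0, 0, 0]
    - [0.3, 0, 0, 0, 0]
    - [1, 0, 0, 0, 0]
    - [1, 0, 0, 0, 0]
    - [1, 0, 0, 0, 0]
  force: 20

```text
t: 12.25
position: [0.467, 0.3345, 0.0438]
eef_rot: [[0.979, 0.203, 0.001], [0.203, -0.979, 0.0], [0.001, -0.0, -1.0]]
wrist_force: [0.2, -0.2, 0.2]
finger_gap: 0.033
gripper_force: 0.0
```

>>> move_arm:
  deltas:
    - [1, 0, 0, 0, 0]
    - [1, 0, 0, 0, 0]
    - [1, 0, 0, 0, 0]

```text
t: 12.55
position: [0.4667, 0.3343, 0.0433]
eef_rot: [[0.979, 0.203, 0.0], [0.203, -0.979, -0.0], [0.0, 0.0, -1.0]]
wrist_force: [-0.6, -1.1, 2.2]
finger_gap: 0.018
gripper_force: 20.0
```

>>> move_arm:
  deltas:
    - [1, 0, 0, -2, 0]
    - [1, 0, 0, -5, 0]
    - [1, 0, 0, -9, 0]
    - [1, 0, 0, -13, 0]
    - [1, 0, 0, -14, 0]

```text
t: 13.05
position: [0.4677, 0.3359, 0.1872]
eef_rot: [[0.979, 0.203, 0.004], [0.203, -0.979, 0.003], [0.005, -0.002, -1.0]]
wrist_force: [-0.2, 0.2, -0.9]
finger_gap: 0.0177
gripper_force: 20.0
```

>>> move_arm:
  deltas:
    - [1, 0, 0, 0, 0]
    - [1, 0, 0, 0, 0]

```text
t: 13.25
position: [0.4662, 0.3335, 0.1817]
eef_rot: [[0.979, 0.202, -0.001], [0.202, -0.979, -0.002], [-0.002, 0.001, -1.0]]
wrist_force: [-0.3, -0.2, -1.7]
finger_gap: 0.0179
gripper_force: 20.0
```

```bash
python3 -c "
from h import *
c=camera('wrist'); cv2.imwrite('pics/w8.png',c['image']); s=state()
for b in blobs(c,'red',40):
    P=onplane(c,np.r_[b[2],[b[0]]],s['position'][2]+.0047); print(b[1],b[2].round(0).tolist(),((P-s['position'])@s['eef_rot']*1000).round(1).tolist())
cmd(.5797,-.3155,.18,4.8)"
```

```text
866 [[268.0, 215.0], [308.0, 215.0], [308.0, 248.0], [268.0, 248.0]] [[37.9, -8.9, -4.8], [37.9, 7.4, -4.8], [23.4, 7.7, -4.8], [23.4, -9.2, -4.8], [28.6, 0.3, -4.8]]
1822 [[273.0, 342.0], [274.0, 262.0], [307.0, 263.0], [306.0, 342.0]] [[-23.3, -7.8, -4.6], [16.7, -6.7, -4.8], [16.5, 7.4, -4.7], [-23.6, 7.5, -4.6], [-6.2, 0.7, -4.7]]
t 13.3 pos [0.466  0.3334 0.1812] yaw 11.7 -> cm [-2.01 65.85  0.23] turn 0.12 q7 -2.39 gap 0.0177
```

View pics/w8.png

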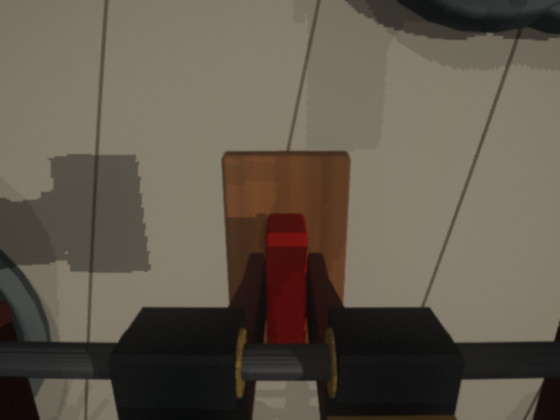

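The cover hangs level. Its plate's far edge is at row 157, cols 223 to 349, and the bar's far top edge is at row 232.

```bash
python3 -c "
from h import *
c=camera('wrist'); s=state(); p=s['position']
f=lambda q,z:((onplane(c,q,p[2]+z)-p)@s['eef_rot']*1000)[:,:2].round(1).tolist()
print('plate far',f([(223,157),(349,157)],-.0253),'skirt far',f([(225,152),(348,152)],-.0433),'bar far top',f([(267,232),(308,232)],.0047))
cmd(.5797,-.3155,.18,4.8)"
```

```text
plate far [[57.3, -31.1], [57.2, 28.3]] skirt far [[57.4, -33.1], [57.3, 30.8]] bar far top [[30.5, -9.3], [30.5, 7.7]]
t 13.35 pos [0.4659 0.3335 0.1811] yaw 11.7 -> cm [-2.01 65.86  0.22] turn 0.12 q7 -2.39 gap 0.0181
```

>>> move_arm:
  deltas:
    - [1, -2, 65.9, 0, 0]
    - [1, -2, 65.9, 0, 0]
    - [1, -2, 65.9, 0, 0]
    - [1, -2, 65.9, 0, 0]
    - [1, -2, 65.9, 0, 0]

```text
t: 13.85
position: [0.5091, 0.0859, 0.1817]
eef_rot: [[0.979, 0.203, -0.002], [0.203, -0.979, -0.0], [-0.002, -0.0, -1.0]]
wrist_force: [0.2, 0.2, -1.1]
finger_gap: 0.0178
gripper_force: 20.0
```

>>> move_arm:
  deltas:
    - [1, -1.2, 40.9, 0, 0]
    - [1, -1.2, 40.9, 0, 0]
    - [1, -1.2, 40.9, 0, 0]
    - [1, -1.2, 40.9, 0, 0]
    - [1, -1.2, 40.9, 0, 0.12]

```text
t: 14.35
position: [0.5525, -0.1602, 0.1815]
eef_rot: [[0.997, 0.083, -0.003], [0.083, -0.997, 0.001], [-0.002, -0.001, -1.0]]
wrist_force: [0.7, 0.1, -0.6]
finger_gap: 0.0178
gripper_force: 20.0
```

```bash
python3 -c "
from h import *
cmd(.5797,-.3155,.18,4.8)"
```

```text
t 14.35 pos [ 0.5525 -0.1602  0.1815] yaw 4.8 -> cm [ 1.42 15.7   0.14] turn -0.001 q7 -1.55 gap 0.0178
```

>>> move_arm:
  deltas:
    - [1, 1.5, 15.7, 0, 0]
    - [1, 1.5, 15.7, 0, 0]
    - [1, 1.5, 15.7, 0, 0]
    - [1, 1.5, 15.7, 2, 0]
    - [1, 1.5, 15.7, 4, 0]

```text
t: 14.85
position: [0.5803, -0.3165, 0.1405]
eef_rot: [[0.997, 0.08, -0.002], [0.08, -0.997, -0.0], [-0.002, -0.0, -1.0]]
wrist_force: [-0.3, 0.8, -1.7]
finger_gap: 0.0185
gripper_force: 20.0
```

>>> move_arm:
  deltas:
    - [1, 0, 0, 2, 0]
    - [1, 0, 0, 3.5, 0]
    - [1, 0, 0, 4, 0]
    - [1, 0, 0, 4, 0]
    - [1, 0, 0, 4, 0]

```text
t: 15.35
position: [0.5819, -0.3132, 0.1039]
eef_rot: [[0.996, 0.084, 0.001], [0.084, -0.996, -0.001], [0.001, 0.001, -1.0]]
wrist_force: [-0.3, -0.2, -0.7]
finger_gap: 0.0178
gripper_force: 20.0
```

```bash
python3 -c "
from h import *
c=camera('wrist'); im=cv2.convertScaleAbs(c['image'],alpha=2.0,beta=20); cv2.imwrite('pics/w9.png',cv2.resize(im[60:320,100:460],None,fx=2,fy=2))
cmd(.5808,-.3154,.0733,4.8)"
```

```text
t 15.4 pos [ 0.582  -0.3133  0.1042] yaw 4.8 -> cm [-0.14  0.19  3.09] turn 0.001 q7 -1.36 gap 0.018
```

View pics/w9.png

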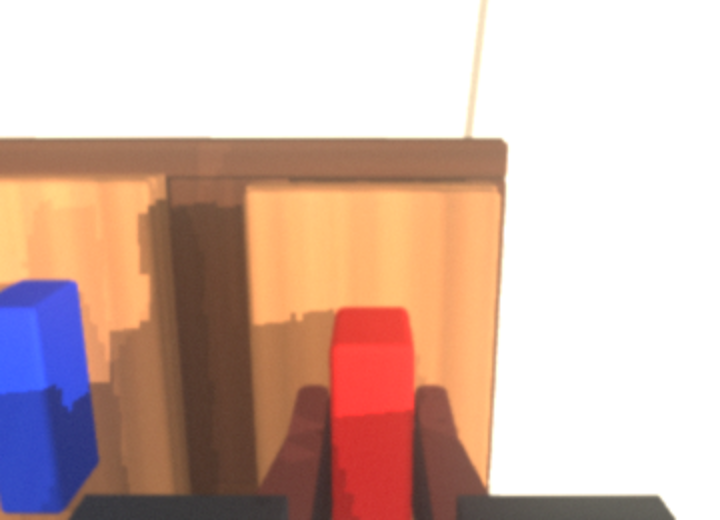

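The crop shows the cover above the pocket, its plate's far edge at crop row 187, cols 248 to 500, and the tray corner at (507,141). The blue cover is clear on the left.

```bash
python3 -c "
from h import *
c=camera('wrist'); s=state(); p=s['position']
f=lambda q,z:((onplane(c,[[100+a/2,60+b/2] for a,b in q],z)-p)@s['eef_rot']*1000)[:,:2].round(1).tolist()
print('plate far',f([(248,187),(500,187)],p[2]-.0253),'corner',f([(507,141)],.018))
cmd(.5808,-.3154,.0733,4.8)"
```

```text
plate far [[58.7, -30.8], [58.6, 28.5]] corner [[65.1, 40.9]]
t 15.45 pos [ 0.5821 -0.3134  0.1044] yaw 4.8 -> cm [-0.15  0.19  3.11] turn 0.0 q7 -1.36 gap 0.0181
```

Both the image and the robot pose call for about -1.7 mm in x and +1.2 mm in y. I'll correct, then descend slowly.

>>> move_arm:
  deltas:
    - [1, -0.17, 0.12, 0.3, 0]
    - [1, -0.17, 0.12, 0.8, 0]
    - [1, -0.17, 0.12, 1.3, 0]
    - [1, -0.17, 0.12, 1.6, 0]
    - [1, -0.17, 0.12, 1.6, 0]

```text
t: 15.95
position: [0.5794, -0.3144, 0.0865]
eef_rot: [[0.996, 0.084, -0.001], [0.084, -0.996, 0.0], [-0.001, -0.0, -1.0]]
wrist_force: [0.5, 0.0, -1.6]
finger_gap: 0.0179
gripper_force: 20.0
```

```bash
python3 -c "
from h import *
cmd(.5806,-.3148,.0733,4.8)"
```

```text
t 15.95 pos [ 0.5794 -0.3144  0.0865] yaw 4.8 -> cm [0.12 0.05 1.32] turn 0.0 q7 -1.37 gap 0.0179
```

>>> move_arm:
  deltas:
    - [1, 0.08, 0.05, 0.2, 0]
    - [1, 0.08, 0.05, 0.4, 0]
    - [1, 0.08, 0.05, 0.6, 0]
    - [1, 0.08, 0.05, 0.8, 0]
    - [1, 0.08, 0.05, 1.0, 0]

```text
t: 16.45
position: [0.5807, -0.3151, 0.0771]
eef_rot: [[0.996, 0.084, -0.0], [0.084, -0.996, -0.0], [-0.0, 0.0, -1.0]]
wrist_force: [0.7, -0.3, -0.9]
finger_gap: 0.0179
gripper_force: 20.0
```

>>> move_arm:
  deltas:
    - [1, 0, 0, 0.1, 0]
    - [1, 0, 0, 0.2, 0]
    - [1, 0, 0, 0.25, 0]
    - [1, 0, 0, 0.25, 0]

```text
t: 16.85
position: [0.5806, -0.3151, 0.0747]
eef_rot: [[0.996, 0.084, -0.0], [0.084, -0.996, -0.0], [-0.0, 0.0, -1.0]]
wrist_force: [0.4, -0.5, -1.3]
finger_gap: 0.0179
gripper_force: 20.0
```

>>> move_arm:
  deltas:
    - [1, 0, 0, 0.08, 0]
    - [1, 0, 0, 0.14, 0]
    - [1, 0, 0, 0.16, 0]
    - [1, 0, 0, 0.16, 0]

```text
t: 17.25
position: [0.5807, -0.3151, 0.0733]
eef_rot: [[0.996, 0.084, 0.0], [0.084, -0.996, -0.0], [-0.0, 0.0, -1.0]]
wrist_force: [-0.4, 0.1, -0.3]
finger_gap: 0.0178
gripper_force: 20.0
```

>>> move_arm:
  deltas:
    - [1, 0, 0, 0.05, 0]
    - [1, 0, 0, 0.05, 0]
    - [0.2, 0, 0, 0.05, 0]
    - [0.2, 0, 0, 0.05, 0]
    - [0.2, 0, 0, 0.05, 0]

```text
t: 17.75
position: [0.5807, -0.3151, 0.0725]
eef_rot: [[0.996, 0.084, -0.0], [0.084, -0.996, -0.0], [-0.0, 0.0, -1.0]]
wrist_force: [0.7, 0.3, -0.2]
finger_gap: 0.0343
gripper_force: 0.0
```

>>> move_arm:
  deltas:
    - [0.2, 0, 0, 0, 0]
    - [0.2, 0, 0, -2, 0]
    - [0.2, 0, 0, -5, 0]
    - [0.2, 0, 0, -9, 0]
    - [0.2, 0, 0, -12, 0]

```text
t: 18.25
position: [0.5811, -0.315, 0.1948]
eef_rot: [[0.996, 0.084, 0.001], [0.084, -0.996, -0.001], [0.001, 0.001, -1.0]]
wrist_force: [-0.2, -0.8, 0.1]
finger_gap: 0.0352
gripper_force: 0.0
```

>>> move_arm:
  deltas:
    - [0.2, 0, 0, 0, 0]
    - [0.2, 0, 0, 0, 0]

```text
t: 18.45
position: [0.5808, -0.3152, 0.1931]
eef_rot: [[0.996, 0.084, 0.001], [0.084, -0.996, -0.001], [0.001, 0.001, -1.0]]
wrist_force: [0.2, -0.0, -0.5]
finger_gap: 0.0355
gripper_force: 0.0
```

```bash
python3 -c "
from h import *
c=camera('wrist'); cv2.imwrite('pics/w10.png',c['image'])
for n in ('red','blue'):
  for b in blobs(c,n,100): print(n,b[1],b[2].round(0).tolist(),onplane(c,[b[0]],.078).round(4),onplane(c,[b[0]],.023).round(4))
cmd(.5806,-.315,.2,4.8)"
```

```text
red 1916 [[275.0, 172.0], [298.0, 172.0], [298.0, 252.0], [275.0, 252.0]] [[ 0.5838 -0.3139  0.078 ]] [[ 0.5674 -0.3154  0.023 ]]
red 1017 [[262.0, 269.0], [310.0, 269.0], [310.0, 289.0], [262.0, 289.0]] [[ 0.5281 -0.318   0.078 ]] [[ 0.4999 -0.3204  0.023 ]]
blue 2424 [[146.0, 174.0], [179.0, 171.0], [186.0, 250.0], [153.0, 253.0]] [[ 0.5772 -0.223   0.078 ]] [[ 0.5594 -0.2052  0.023 ]]
blue 936 [[165.0, 269.0], [212.0, 269.0], [212.0, 288.0], [165.0, 288.0]] [[ 0.5219 -0.2403  0.078 ]] [[ 0.4924 -0.2263  0.023 ]]
t 18.5 pos [ 0.5802 -0.3151  0.1918] yaw 4.8 -> cm [ 0.04 -0.   -0.82] turn 0.0 q7 -1.31 gap 0.0352
```

View pics/w10.png

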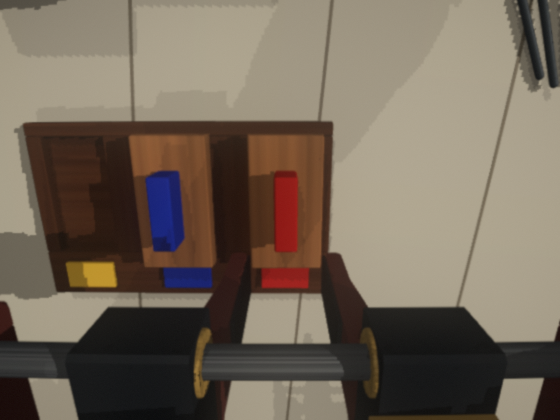

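The red cover sits in line with the blue one (grips at px (287,212) and (166,212), plates at the same rows). It is square and fully down, and the gripper is clear of it.

```bash
python3 -c "
from workcell import sign_off; print(sign_off())"
```

```text
the job is handed in; nothing more can be done
None
```

The red stone is flat and fully home in the red-labelled pocket, with its cover square and fully down on it; I handed the job in at about 18.5 s of the 56 s, and the sign-off returned no verdict.

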